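Stand the signal pole in its block and hold it raised

TASK

Take the telescopic signal pole with the green head out of the blue storage rack and, keeping it shut on the way, stand it in the yellow-ringed socket of the dark steel block, foot fully down. Then squeeze in the red button on its head, draw the head straight up past the first stop to the second stop (9 cm up, as far as it goes) and keep it held up there with the foot still in the socket: it is spring-loaded, so the program finishes while holding it. Leave the chilli jar, the garlic and the two black plugs in the rack alone.

Things in the scene. Friction and masses are not known exactly. Their poses are not given: they have to be found in the camera images.
- pole: the telescopic pole: a steel lower tube 28 mm in diameter, 112 mm long with a black collar 31 mm in diameter at its top, foot tapered over the last 8 mm to 20 mm; origin at the centre of the underside of the foot, z up along the pole. It is loose, about 0.7 kg in all (0.6 kg of it the tube). The green head sits on top; shut, the pole is 161 mm tall. It stands in one of the rack's three holes, foot on the hole's floor.
- pole_foot (a point): centre of the underside of the pole's foot
- pole_grip (a point): centre of the green head (half-way up). The head is a block 34 mm along its x, 26 mm along its y and 45 mm tall, its centre 138.5 mm above the foot when shut; axes as those of the pole. The red button sits on its +y face. Gripped across x (the plain ribbed faces), the head stays locked to the tube and the whole pole can be carried by it; gripped across y, the grip presses the button in and the head is free to slide on the tube (lifted then, the heavy tube would slide out).
- button_face (a point): centre of the outer face of the red button, 12 mm wide and 24 mm tall, level with the head's centre; it stands 5 mm proud of the head's +y face when out, flush when pressed
- pole_button (a joint): how far the button is pressed in, m: 0 out, 0.005 flush with the head. About 6 N presses it fully; it springs out. The head is unlocked above 0.003. Released, it catches again when shut and at the first stop, but not at the second.
- pole_head (a joint): how far the head is drawn out of the tube, m: 0 shut, 0.045 first stop (catches only if the button is let out there), 0.09 second stop (a hard end). A spring of 1.5 N shut to 2.4 N fully out draws it back; head and spring together take about 3.5 N to hold up. Pulled on beyond the second stop, the whole pole lifts at about 7 N.
- socket_mouth (a point): centre of the mouth of the socket in the top of the dark steel block (110 x 110 x 55 mm, fixed to the table), marked by a yellow ring; z up. The socket is 32 mm wide and 45 mm deep (its floor is 10 mm above the table), with a small chamfer.
- rack_top (a point): centre of the top of the blue storage rack (66 x 200 x 62 mm, fixed), on the mouth of its middle hole; the three holes, 62 mm apart along its y, are 32 mm wide and 52 mm deep (floor 10 mm above the table).
- plug_0: a black blanking plug in another hole of the rack, its 36 mm head standing 9 mm above the rack's top; origin at the centre of its underside
- plug_1: the other black blanking plug, alike
- jar_mid (a point): centre of the chilli jar (65 mm in diameter, 94 mm tall, black lid), loose on the table
- garlic_mid (a point): middle of the garlic bulb (60 mm wide, 59 mm tall), loose on the table
There are look-alikes about, which are no part of the job. There is more than one size of the pole; the one meant has the size given above.

How it is judged:
On the way:
1. the pole stands shut in the socket, foot fully down (horizontal distance between pole_foot and socket_mouth below 0.008 m and z of pole_foot in the frame of socket_mouth below -0.039 m and angle between pole's own z axis and vertical below 0.13 rad and value of joint pole_head below 0.006 m), for 0.2 s.
At the end, for the whole second after the job is handed in: The fingers hold the pole (over 2 N) with its head drawn out to the second stop (over 84 of 90 mm) and still, the pole upright within 0.13 rad, its foot in the socket within 8 mm of the axis and at least 28 mm below the mouth, the pole at rest (value of joint pole_head above 0.084 m and velocity of joint pole_head between -0.01 and 0.01 m/s and horizontal distance between pole_foot and socket_mouth below 0.008 m and z of pole_foot in the frame of socket_mouth below -0.028 m and angle between pole's own z axis and vertical below 0.13 rad and linear speed of pole below 0.02 m/s and contact force between the fingers and pole above 2 N); the arm keeps its last pose, push and grip.
It fails at once if the pole is drawn out more than 20 mm while its foot is not in the socket (value of joint pole_head above 0.02 m and (not (z of pole_foot in the frame of socket_mouth below -0.02 m) or horizontal distance between pole_foot and socket_mouth above 0.02 m)).
It fails at once if the chilli jar or the garlic is moved more than 30 mm (distance of any of jar_mid, garlic_mid from where it was at the start of the episode above 0.03 m).
It fails at once if a plug is moved more than 20 mm (distance of any of plug_0, plug_1 from where it was at the start of the episode above 0.02 m).
It also fails if it takes over 64 s, if anything falls off the work surface, if the arm or the gripper's body presses on something with over 40 N, if the wrist force passes 120 N, or if a joint passes its speed limit or range.

ROBOT

A 6-joint arm with a two-finger parallel gripper is mounted at the origin on a cart in front of the work surface, level with it; the furniture and walls round the work are solid. World frame = base frame: x ahead of the robot, y to its left, z up, the work surface at z = 0. Lengths are in m, angles in rad, forces in N, time in s.
With the tool pointing down it reaches from about 0.35 to 0.85 m from the base axis. Payload 8.1 kg.
Tool frame: the origin (TCP) lies midway between the tips of the shut fingers; the grasp point (between the pads) lies 19 mm behind it; z points along the fingers, y is the line along which they close (so a half turn about z gives the same grasp; the last joint's range is limited). The gripper opens to 85 mm and grips with 20 to 120 N. Pads are 22 mm wide; open, the fingers measure 114 mm over their backs; the gripper's body (76 mm by 85 mm) begins 54 mm behind the grasp point. The pads swing forward as they close: fully open they stand 13 mm farther back than shut.
Start: joints at [1.244, 0.13, 1.488, -0, 1.523, -0.085], TCP at [0.144, 0.583, 0.231] pointing down, gripper open.
Joint ranges: [-2.96, 2.96], [-0.89, 2.26], [0.02, 2.5], [-1.34, 4.48], [0, 2.73], [-2.66, 2.66]. Speed limits (rad/s): [2.39, 2.39, 2.79, 3.14, 3.14, 3.14].

INTERFACE

Orientations are given as a unit quaternion [w, x, y, z].
In Python, from bench import ctrl gives the robot as it stands.
- The arm moves only by the tool move_arm, never from a script. Its argument "motion" is one flat list of numbers, 7 for each row, row after row: the turn, a rotation vector about the tool's x, y, z in rad, then the shift along the tool's x, y, z in mm, then the opening, from -1 (shut) to 1 (fully open). In form: [rx, ry, rz, tx, ty, tz, gripper, rx, ry, rz, tx, ty, tz, gripper, ...]. A call has 1 to 5 rows; each row is the pose to reach, as a shift and turn from the pose commanded when the call began, along the tool's axes at that moment; what a row does not reach only later rows make up. A row lasts 1/8 s, in which the tool goes at most 62.5 mm and 10.7 degrees, less where a joint would pass 70% of its speed; a pose out of reach is approached as far as the arm can. A call with a gripper value outside its range is refused whole. The fingers move at their own pace and stop on an object; "force" is the grip in N (left out, the last holds). Time passes only in rows, so rows that repeat a pose let the fingers close. It gives the time, the measured TCP pose, the force, the opening and the grip force at its end, in the units of the state.
- ctrl.sense(): the state, without advancing time (a new reading comes with each control period).
- ctrl.capture(name): name is "scene" or "top"; returns the picture (384x512x3 uint8, blue, green, red); there is no depth.
- ctrl.get_calibration(name): a dict with "mtx" (3x3 intrinsics, pixels), "R" (3x3) and "t" (3): a world point X has camera coordinates R X + t. Camera axes: x right, y down, z forward; pixel columns grow to the right and rows downward; lengths in m; the calibration is good to about 2 mm. A picture is of the moment at which its call begins. get_calibration takes no time and is no camera call.
- ctrl.job_done(): hands the job in; it is judged then, once.
The state is a dict: "time": time; "joint_positions": joint angles; "qd": joint speeds; "joint_torque": joint torques, N m; "tool_pos": TCP position; "orientation": TCP orientation; "wrist_force": force on the tool from outside, world axes, zero at the start; "wrist_torque": the same for the moment, N m; "width": opening from 0.0 (shut) to 1.0 (fully open); "finger_force": force on a finger pad.
Only numpy, scipy, OpenCV 4.12 (cv2) and the standard library are available. Lean on these libraries where they do the work, as an engineer would, in place of code of your own. Each camera call takes 0.05 s, during which the arm holds its last target. There are 200 camera calls.

## Working session

There is one attempt and no reset: what is moved stays moved. The work goes in short steps, Python scripts to look and compute and a tool call to move; the robot and the scene stay as the last step left them, time stands still between calls to the robot, and variables do not carry over. Pictures are saved under pics/ and viewed, at most 10 in all, crops included, and the job is handed in when it is done.

Besides the shell and the picture viewer there is one more tool, called after "Emit:" in YAML: its name, and indented under it one key for each argument. move_arm: Moves the arm, as the interface text tells. Its arguments: {"type":"object","properties":{"motion":{"type":"array","items":{"type":"number"}},"force":{"type":"number"}},"required":["motion"]}

```bash
mkdir -p pics; python3 - <<'E'
from bench import ctrl
import cv2,numpy as np
for n in("scene","top"):
    im=ctrl.capture(n); cv2.imwrite(f"pics/{n}0.png",im)
    c=ctrl.get_calibration(n); print(n,np.round(c["mtx"],1).tolist(),np.round(c["R"],3).tolist(),np.round(c["t"],3).tolist())
s=ctrl.sense(); print(s)
E
```

```text
scene [[390.6, 0.0, 251.8], [0.0, 390.6, 189.2], [0.0, 0.0, 1.0]] [[0.607, -0.794, 0.01], [-0.336, -0.268, -0.903], [0.72, 0.545, -0.429]] [-0.347, 0.267, 0.544]
top [[461.7, 0.0, 256.9], [0.0, 461.7, 190.9], [0.0, 0.0, 1.0]] [[-0.012, -1.0, 0.017], [-0.982, 0.009, -0.188], [0.188, -0.019, -0.982]] [-0.007, 0.564, 1.119]
{'time': 0.1, 'joint_positions': array([ 1.24358839e+00,  1.31094806e-01,  1.48918337e+00, -1.24668252e-05,
        1.52305648e+00, -8.53838834e-02]), 'qd': array([-0.00180491, -0.00077837, -0.00344675, -0.00038661, -0.00093358,
        0.0001852 ]), 'joint_torque': array([ 1.45887941e-03, -5.70952034e+01, -5.01939404e+01, -2.11613342e-04,
        8.13447899e-03,  3.01930334e-05]), 'tool_pos': array([0.14348968, 0.58205307, 0.23033676]), 'orientation': array([-1.72318687e-04,  1.20617277e-01,  9.92698702e-01, -8.53810641e-04]), 'wrist_force': array([ 0.15492702, -0.37199222,  0.65320808]), 'wrist_torque': array([ 0.02443199, -0.01072673,  0.04716999]), 'finger_force': 0.0, 'width': 0.9995313276107101}
```

View pics/scene0.png

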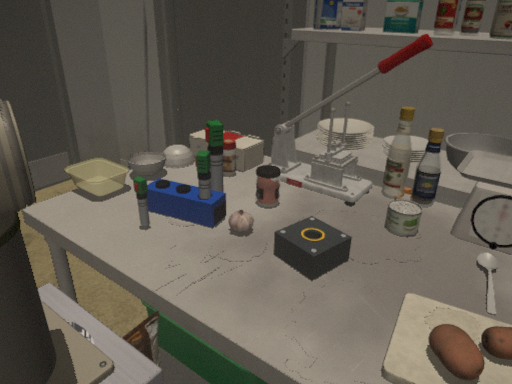

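View pics/top0.png

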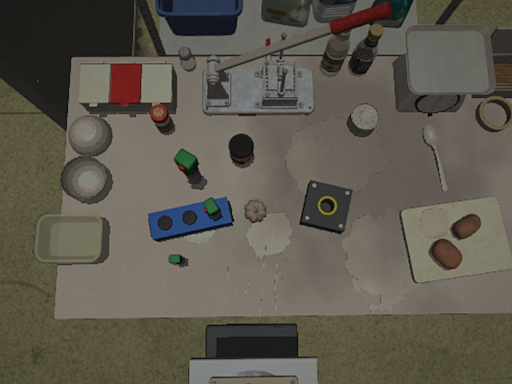

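The scene shows three green-headed poles: a large one at scene (215,150) / top (186,160), one in the rack at scene (204,180) / top (212,208), and a small one at scene (140,200) / top (175,259). The one in the blue rack fits the description. The yellow ring is at scene (313,235) / top (327,205). I'll confirm in enlarged crops.

```bash
python3 - <<'E'
import cv2,numpy as np
a=cv2.imread("pics/scene0.png")[140:230,140:260]; b=cv2.imread("pics/top0.png")[190:250,140:260]
A=cv2.resize(a,None,fx=4,fy=4,interpolation=cv2.INTER_CUBIC);B=cv2.resize(b,None,fx=4,fy=4,interpolation=cv2.INTER_CUBIC)
cv2.imwrite("pics/crop1.png",np.vstack([A,B])[:600])
a=cv2.imread("pics/scene0.png")[205:285,265:360]; b=cv2.imread("pics/top0.png")[170:240,290:365]
A=cv2.resize(a,None,fx=4,fy=4,interpolation=cv2.INTER_CUBIC);B=cv2.resize(b,(380,320),interpolation=cv2.INTER_CUBIC)
cv2.imwrite("pics/crop2.png",np.hstack([A,B]))
E
```

```text
(no output)
```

View pics/crop1.png

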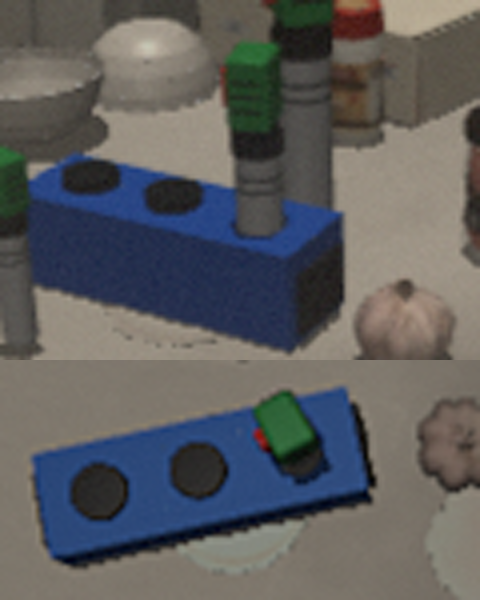

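View pics/crop2.png

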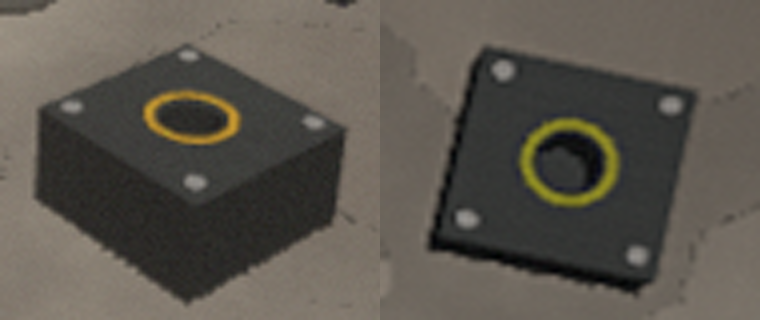

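Crop 1 confirms the rack pole: it stands in the right-hand hole, with the red button on its world +y side (top pixel about (206,210)), and its size is between the other two. Crop 2 shows the ring centre at scene (312.7,234.2) and top (327.2,205.1). Next I fit the head box to the green masks.

```bash
cat > h.py <<'E'
import cv2,numpy as np
from bench import ctrl
from scipy.optimize import minimize,least_squares
C={n:ctrl.get_calibration(n) for n in("scene","top")}
def proj(n,X):
    c=C[n]; p=(np.atleast_2d(X)@np.array(c["R"]).T+np.array(c["t"]).ravel())@np.array(c["mtx"]).T
    return p[:,:2]/p[:,2:]
def tri(pts,z=None):
    x0=[.4,0,z or .1]
    f=lambda v:np.concatenate([proj(n,[v[0],v[1],z if z is not None else v[2]])[0]-p for n,p in pts.items()])
    r=least_squares(f,x0[:2] if z is not None else x0); return r.x,np.round(r.fun,1)
def box(x,y,zc,yaw,s=(.034,.026,.045)):
    g=np.array([[a,b,c] for a in(-.5,.5) for b in(-.5,.5) for c in(-.5,.5)])*s
    c,s_=np.cos(yaw),np.sin(yaw)
    return g@np.array([[c,s_,0],[-s_,c,0],[0,0,1]])+[x,y,zc]
def gmask(im,roi):
    b,g,r=[im[...,i].astype(int) for i in range(3)]
    m=((g>1.5*r)&(g>1.3*b)&(g>35)).astype(np.uint8); k=np.zeros_like(m); x0,y0,x1,y1=roi; k[y0:y1,x0:x1]=1
    return m*k
def soft(n,P,S=8,shape=(384,512)):
    q=proj(n,P); h=cv2.convexHull(((q+.5)*S).astype(np.float32)).astype(np.int32)
    x0,y0=np.floor(q.min(0)).astype(int)-2; x1,y1=np.ceil(q.max(0)).astype(int)+3
    m=np.zeros(((y1-y0)*S,(x1-x0)*S),np.float32); cv2.fillConvexPoly(m,h-np.array([x0*S,y0*S],np.int32),1)
    o=np.zeros(shape,np.float32); o[y0:y1,x0:x1]=cv2.resize(m,(x1-x0,y1-y0),interpolation=cv2.INTER_AREA); return o
def fit(masks,x0,zfix=None):
    def f(v):
        return sum(np.abs(soft(n,box(v[0],v[1],v[2] if zfix is None else zfix,v[-1]))-m).sum()/m.sum() for n,m in masks.items())
    best=None
    for yaw in np.arange(-.2,1.3,.2):
        s0=np.array([*x0,yaw]); sim=np.vstack([s0]+[s0+d for d in np.diag([.01]*len(x0)+[.3])])
        r=minimize(f,s0,method="Nelder-Mead",options=dict(initial_simplex=sim,xatol=1e-4,fatol=1e-4))
        if best is None or r.fun<best.fun: best=r
    return best
E
python3 - <<'E'
from h import *
a=cv2.imread("pics/scene0.png");t=cv2.imread("pics/top0.png")
M=dict(scene=gmask(a,(194,148,213,176)),top=gmask(t,(200,194,224,220)))
print({n:m.sum() for n,m in M.items()})
x0=tri({"top":(212,207)},.15)[0]
for z in(.1485,None):
    r=fit(M,list(x0)+([] if z else [.1485]),z); print(z,r.x.round(4),r.fun)
print("pole both",tri({"scene":(203.5,160.5),"top":(211.5,208)}))
print("sock",tri({"scene":(312.4,233.9),"top":(327.0,204.9)}), tri({"scene":(312.4,233.9),"top":(327.0,204.9)},.055))
for p in((99,491),(198,470)): print("plug",tri({"top":(140+p[0]/4-.4,190+(p[1]-360)/4-.4)},.071))
print("big base",tri({"top":(196,183)},.0),"big head",tri({"top":(186,160),"scene":(215,137)}))
print("head btn",tri({"top":(205.6,209.7)},.1485))
# garlic, jar
print(tri({"top":(255,210)},.03),tri({"top":(241,150)},.08))
E
```

```text
{'scene': np.uint64(207), 'top': np.uint64(153)}
0.1485 [0.5123 0.0983 0.6842] 0.8840091290139245
None [0.5125 0.0986 0.1466 0.6992] 0.8852834612105711
pole both (array([0.50628499, 0.09348722, 0.15250967]), array([-0.5,  0.1,  0.3, -0.4]))
sock (array([ 0.52543547, -0.18919746,  0.05579739]), array([ 0. , -0. , -0.1,  0. ])) (array([ 0.52584131, -0.18906835]), array([ 0.1,  0.2, -0.2, -0.1]))
plug (array([0.48340128, 0.21637639]), array([0., 0.]))
plug (array([0.49582092, 0.15583483]), array([0., 0.]))
big base (array([0.59658691, 0.14805408]), array([ 0., -0.])) big head (array([0.61467708, 0.15293193, 0.16971776]), array([-0.3,  0.3,  0.4, -0. ]))
head btn (array([0.50222327, 0.10816439]), array([0., 0.]))
(array([ 0.5180792 , -0.00763003]), array([-0.,  0.])) (array([0.66385762, 0.02671393]), array([0., 0.]))
```

```bash
sed -i 's/(g>1.5\*r)&(g>1.3\*b)&(g>35)/(g>1.25*r)\&(g>1.2*b)\&(g>12)/' h.py; python3 - <<'E'
from h import *
a=cv2.imread("pics/scene0.png");t=cv2.imread("pics/top0.png")
M=dict(scene=gmask(a,(194,146,213,176)),top=gmask(t,(200,194,224,220)))
print({n:m.sum() for n,m in M.items()})
r=fit(M,[.508,.095],.1485); print(r.x.round(4),r.fun)
v=r.x
for n in M:
    r1=fit({n:M[n]},[.508,.095],.1485); print(n,r1.x.round(4),r1.fun)
out=[]
for n,im,(x0,y0) in(("scene",a,(186,138)),("top",t,(194,188))):
    c=cv2.resize(im[y0:y0+38,x0:x0+38],(390,390),interpolation=cv2.INTER_CUBIC); k=390/38
    d=cv2.resize(M[n][y0:y0+38,x0:x0+38],(390,390),interpolation=cv2.INTER_NEAREST)
    q=((proj(n,box(v[0],v[1],.1485,v[2]))+.5-[x0,y0])*k).astype(int)
    for i in range(8):
        for j in range(i):
            if bin(i^j).count("1")==1: cv2.line(c,tuple(map(int,q[i])),tuple(map(int,q[j])),(255,255,255),1)
    cs,_=cv2.findContours(d,cv2.RETR_EXTERNAL,cv2.CHAIN_APPROX_NONE); cv2.drawContours(c,cs,-1,(0,255,255),1)
    out.append(c)
cv2.imwrite("pics/ov.png",cv2.convertScaleAbs(np.hstack(out),alpha=1.6))
E
```

```text
{'scene': np.uint64(282), 'top': np.uint64(176)}
[0.5096 0.0964 0.6241] 0.37081985916344296
scene [0.5135 0.0999 0.6668] 0.11037234042553191
top [0.5093 0.0953 0.4766] 0.18785511363636365
```

View pics/ov.png

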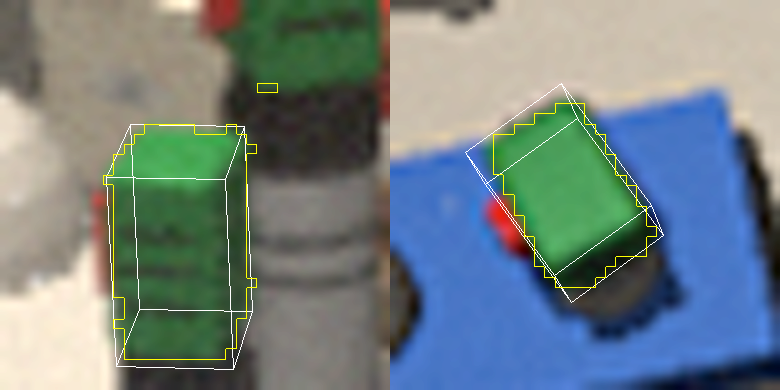

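The overlay puts the head at about (0.509, 0.096), with yaw about 0.58 rad read from its long edges (top crop (500,170)→(560,255)). Time to move.

```bash
cat >> h.py <<'E'
from scipy.spatial.transform import Rotation as Ro
def go(x,y,z,a):
    """shift (mm) and turn to a tool-down pose with tool y at world angle a"""
    s=ctrl.sense(); q=np.array(s["orientation"]); R=Ro.from_quat(q[[1,2,3,0]])
    ty=np.array([np.cos(a),np.sin(a),0]); tz=np.array([0,0,-1.]); T=Ro.from_matrix(np.c_[np.cross(ty,tz),ty,tz])
    d=R.inv().apply(np.array([x,y,z])-s["tool_pos"])*1000
    print("turn",(R.inv()*T).as_rotvec().round(3),"shift",d.round(1),"yaw",np.arctan2(*R.as_matrix()[[1,0],1]).round(3),
      "pos",np.round(s["tool_pos"],4),"F",np.round(s["wrist_force"],1),"w",round(s["width"]*85,1),"ff",round(s["finger_force"],1),"t",s["time"],"q6",s["joint_positions"][5].round(2))
E
python3 -c "
from h import *
go(.509,.096,.27,.58)"
```

```text
turn [-0.002  0.001  0.749] shift [-471.3 -384.4  -39.1] yaw 1.329 pos [0.1435 0.5821 0.2303] F [ 0.2 -0.4  0.7] w 85.0 ff 0.0 t 0.1 q6 -0.09
```

Emit:
move_arm:
  motion: [0,0,0.075,-47,-38,-8,1,0,0,0.15,-94,-77,-16,1,0,0,0.225,-141,-115,-24,1,0,0,0.3,-188,-154,-32,1,0,0,0.375,-236,-192,-39,1]

```text
time: 0.72
tool_pos: [0.3274, 0.3379, 0.2703]
orientation: [0.0, 0.305, 0.953, -0.0]
wrist_force: [1.3, 0.8, 0.0]
width: 1.002
finger_force: 0.0
```

Emit:
move_arm:
  motion: [0,0,0.075,-62,-21,0,1,0,0,0.15,-110,-41,0,1,0,0,0.225,-158,-61,0,1,0,0,0.3,-205,-81,0,1,0,0,0.374,-290,-92,0,1]

```text
time: 1.35
tool_pos: [0.4934, 0.1112, 0.2704]
orientation: [-0.0, 0.476, 0.879, 0.0]
wrist_force: [1.6, 2.4, 0.0]
width: 1.002
finger_force: 0.0
```

```bash
python3 -c "
from h import *
go(.509,.096,.27,.58);go(.509,.096,.1295,.58)"
```

```text
turn [ 0.    -0.    -0.002] shift [-21.2   4.8   0.4] yaw 0.578 pos [0.4934 0.1112 0.2704] F [1.6 2.4 0. ] w 85.1 ff 0.0 t 1.35 q6 -0.46
turn [ 0.    -0.    -0.002] shift [-21.3   4.7 140.9] yaw 0.578 pos [0.4934 0.1112 0.2704] F [1.6 2.4 0. ] w 85.1 ff 0.0 t 1.35 q6 -0.46
```

Emit:
move_arm:
  motion: [0,0,0,0,0,0,1,0,0,0,0,0,0,1]

```text
time: 1.6
tool_pos: [0.4927, 0.1125, 0.2697]
orientation: [-0.001, 0.476, 0.88, -0.0]
wrist_force: [-0.8, 0.2, 1.0]
width: 1.003
finger_force: 0.0
```

```bash
python3 - <<'E'
from h import *
go(.509,.096,.1295,.58)
for n in C: cv2.imwrite(f"pics/{n}1.png",ctrl.capture(n))
a=cv2.imread("pics/scene1.png")[60:240,110:310];b=cv2.imread("pics/top1.png")[130:270,130:290]
cv2.imwrite("pics/v1.png",np.hstack([cv2.resize(a,(400,360)),cv2.resize(b,(400,360))]))
E
```

```text
turn [-0.001 -0.001 -0.001] shift [-22.9   4.8 140.1] yaw 0.579 pos [0.4927 0.1125 0.2697] F [-0.8  0.2  1. ] w 85.3 ff 0.0 t 1.6 q6 -0.46
```

View pics/v1.png

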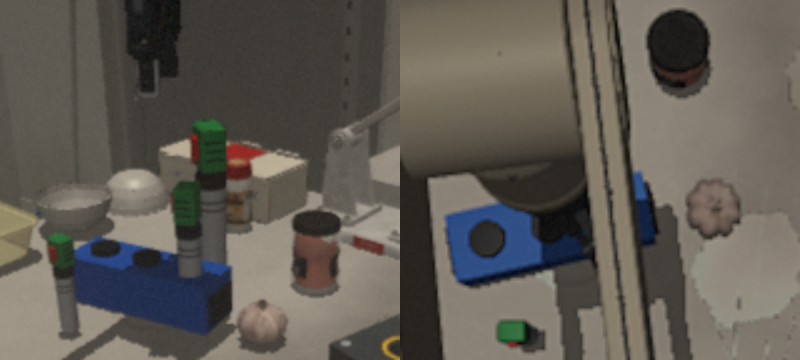

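The gripper hangs just left of and above the rack pole, and nothing has moved. I centre first, then descend.

Emit:
move_arm:
  motion: [0,0,0,-23,5,0,1,0,0,0,-23,5,40,1,0,0,0,-23,5,80,1,0,0,0,-23,5,120,1,0,0,0,-23,5,140,1]

```text
time: 2.33
tool_pos: [0.5087, 0.096, 0.1277]
orientation: [-0.001, 0.475, 0.88, -0.001]
wrist_force: [-1.2, -0.1, -0.0]
width: 1.003
finger_force: 0.0
```

Emit:
move_arm:
  motion: [0,0,0,0,0,0,0,0,0,0,0,0,0,-1,0,0,0,0,0,0,-1,0,0,0,0,0,0,-1,0,0,0,0,0,0,-1]
  force: 50

```text
time: 2.95
tool_pos: [0.5108, 0.0959, 0.1323]
orientation: [0.001, 0.475, 0.88, 0.0]
wrist_force: [-2.3, -1.2, 5.7]
width: 0.407
finger_force: 49.2
```

```bash
python3 - <<'E'
from h import *
go(.509,.096,.1295,.58)
E
```

```text
turn [0.002 0.002 0.   ] shift [ 1.1 -1.5  2.7] yaw 0.58 pos [0.5108 0.0959 0.1323] F [-2.3 -1.2  5.7] w 34.6 ff 49.2 t 2.95 q6 -0.49
```

Width 34.6 mm means the grip is across the plain faces. Lifting.

Emit:
move_arm:
  motion: [0,0,0,0,0,-15,-1,0,0,0,0,0,-40,-1,0,0,0,0,0,-70,-1,0,0,0,0,0,-100,-1,0,0,0,0,0,-100,-1]

```text
time: 3.58
tool_pos: [0.5116, 0.0963, 0.2336]
orientation: [0.002, 0.475, 0.88, 0.002]
wrist_force: [0.1, 0.9, -8.4]
width: 0.401
finger_force: 50.2
```

```bash
python3 - <<'E'
from h import *
go(.5258,-.1891,.235,.58)
for n in C: cv2.imwrite(f"pics/{n}2.png",ctrl.capture(n))
a=cv2.imread("pics/scene2.png")[60:240,110:310];b=cv2.imread("pics/top2.png")[130:270,130:290]
cv2.imwrite("pics/v2.png",np.hstack([cv2.resize(a,(400,360)),cv2.resize(b,(400,360))]))
E
```

```text
turn [0.005 0.003 0.   ] shift [-246.5 -144.5   -1.5] yaw 0.58 pos [0.5116 0.0963 0.2336] F [ 0.1  0.9 -8.4] w 34.1 ff 50.2 t 3.575 q6 -0.49
```

View pics/v2.png

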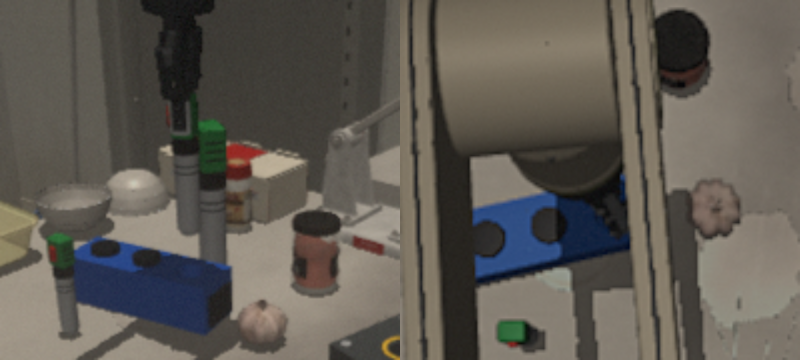

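The pole is out, shut and upright in the grip. On to above the socket.

Emit:
move_arm:
  motion: [0,0,0,-35,-21,0,-1,0,0,0,-85,-50,0,-1,0,0,0,-135,-79,0,-1,0,0,0,-185,-108,0,-1,0,0,0,-225,-132,0,-1]

```text
time: 4.3
tool_pos: [0.5214, -0.1663, 0.2277]
orientation: [-0.002, 0.476, 0.88, -0.0]
wrist_force: [0.7, 0.7, -8.3]
width: 0.392
finger_force: 52.3
```

Emit:
move_arm:
  motion: [0,0,0,-12,-7,0,-1,0,0,0,-21.5,-12.5,0,-1,0,0,0,-21.5,-12.5,0,-1]

```text
time: 4.68
tool_pos: [0.5238, -0.1888, 0.2293]
orientation: [-0.001, 0.475, 0.88, 0.0]
wrist_force: [0.5, 0.5, -7.9]
width: 0.393
finger_force: 52.6
```

```bash
python3 - <<'E'
from h import *
go(.5258,-.1891,.235,.58)
im=ctrl.capture("scene"); cv2.imwrite("pics/scene3.png",im)
print(proj("scene",[[.5258,-.1891,z] for z in(.055,.111,.223)]).round(1))
cv2.imwrite("pics/v3.png",cv2.resize(im[125:265,255:365],(471,600),interpolation=cv2.INTER_CUBIC))
E
```

```text
turn [-0.001 -0.002  0.   ] shift [-1.3  1.5 -5.7] yaw 0.58 pos [ 0.5238 -0.1888  0.2293] F [ 0.5  0.5 -7.9] w 33.4 ff 52.6 t 4.675 q6 -1.02
[[312.5 234.1]
 [314.6 209.9]
 [319.4 156.7]]
```

View pics/v3.png

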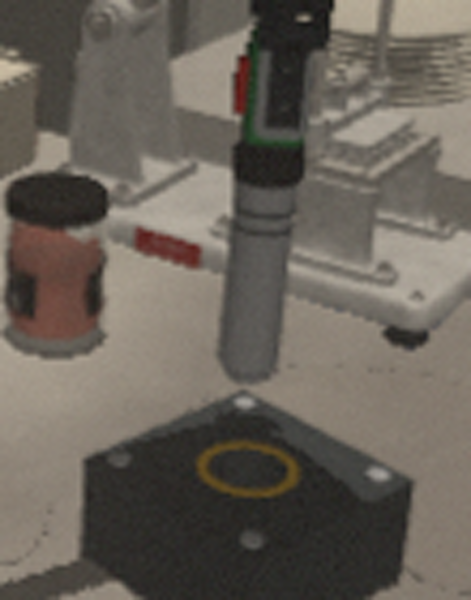

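The foot is at scene (312.7,212.4) against about (314.4,211.6) expected for the socket axis, so it sits roughly 3 mm to image left. I shift by that and descend.

Emit:
move_arm:
  motion: [0,0,0,-3.3,0.2,10,-1,0,0,0,-3.3,0.2,25,-1,0,0,0,-3.3,0.2,38,-1,0,0,0,-3.3,0.2,45,-1,0,0,0,-3.3,0.2,50,-1]

```text
time: 5.35
tool_pos: [0.5259, -0.1918, 0.1796]
orientation: [-0.0, 0.475, 0.88, -0.0]
wrist_force: [-0.1, 0.2, -7.1]
width: 0.393
finger_force: 52.4
```

Emit:
move_arm:
  motion: [0,0,0,0,0,5,-1,0,0,0,0,0,10,-1,0,0,0,0,0,10,-1]

```text
time: 5.72
tool_pos: [0.5259, -0.1919, 0.1699]
orientation: [-0.0, 0.475, 0.88, -0.0]
wrist_force: [-0.9, -0.3, -7.3]
width: 0.393
finger_force: 52.4
```

```bash
python3 - <<'E'
from h import *
go(.5258,-.1891,.132,.58)
E
```

```text
turn [-0.    -0.001 -0.   ] shift [ 2.3  1.5 37.9] yaw 0.58 pos [ 0.5259 -0.1919  0.1699] F [-0.9 -0.3 -7.3] w 33.4 ff 52.4 t 5.725 q6 -1.02
```

Emit:
move_arm:
  motion: [0,0,0,0,0,6,-1,0,0,0,0,0,12,-1,0,0,0,0,0,18,-1,0,0,0,0,0,24,-1,0,0,0,0,0,24,-1]

```text
time: 6.35
tool_pos: [0.5256, -0.1917, 0.1454]
orientation: [-0.001, 0.475, 0.88, -0.0]
wrist_force: [-0.9, -0.1, -7.7]
width: 0.391
finger_force: 52.4
```

```bash
python3 - <<'E'
from h import *
go(.5258,-.1891,.132,.58)
E
```

```text
turn [-0.001 -0.001 -0.   ] shift [ 2.   1.6 13.4] yaw 0.58 pos [ 0.5256 -0.1917  0.1454] F [-0.9 -0.1 -7.7] w 33.3 ff 52.4 t 6.35 q6 -1.02
```

Emit:
move_arm:
  motion: [0,0,0,0,0,5,-1,0,0,0,0,0,9,-1,0,0,0,0,0,12,-1,0,0,0,0,0,14,-1,0,0,0,0,0,14,-1]

```text
time: 6.98
tool_pos: [0.5263, -0.192, 0.1329]
orientation: [0.0, 0.475, 0.88, -0.0]
wrist_force: [-1.8, 1.5, -2.1]
width: 0.394
finger_force: 53.3
```

Emit:
move_arm:
  motion: [0,0,0,0,0,1.5,-1,0,0,0,0,0,2,-1,0,0,0,0,0,2,-1]

```text
time: 7.35
tool_pos: [0.5268, -0.1925, 0.1324]
orientation: [0.001, 0.475, 0.88, -0.0]
wrist_force: [-4.1, 0.7, 8.6]
width: 0.393
finger_force: 54.4
```

Emit:
move_arm:
  motion: [0,0,0,0,0,0,0.5,0,0,0,0,0,0,1,0,0,0,0,0,0,1,0,0,0,0,0,0,1,0,0,0,0,0,0,1]

```text
time: 7.98
tool_pos: [0.5261, -0.1919, 0.1302]
orientation: [-0.0, 0.475, 0.88, 0.0]
wrist_force: [0.1, -0.5, -0.7]
width: 1.003
finger_force: 0.0
```

```bash
python3 - <<'E'
from h import *
go(.5258,-.1891,.132,.58)
im=ctrl.capture("scene"); cv2.imwrite("pics/scene4.png",im)
cv2.imwrite("pics/v4.png",cv2.resize(im[125:265,255:365],(471,600),interpolation=cv2.INTER_CUBIC))
E
```

```text
turn [-0. -0.  0.] shift [ 2.5  1.3 -1.8] yaw 0.58 pos [ 0.5261 -0.1919  0.1302] F [ 0.1 -0.5 -0.7] w 85.2 ff 0.0 t 7.975 q6 -1.02
```

View pics/v4.png

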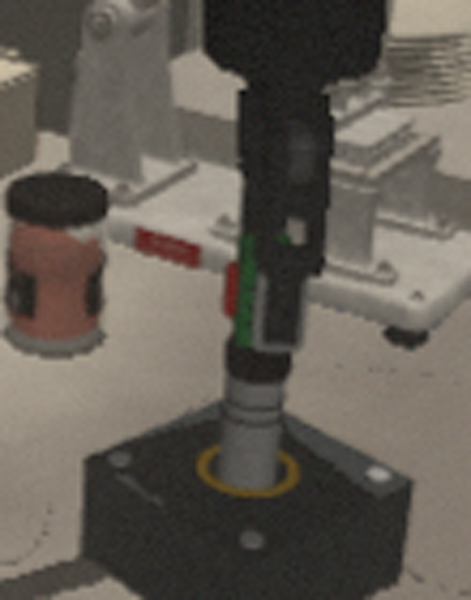

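The pole stands shut in the socket, with the collar down at crop (258,360). I raise clear, turn a quarter, and regrip across the button.

Emit:
move_arm:
  motion: [0,0,0,0,0,-30,1,0,0,0,0,0,-70,1,0,0,0.17,0,0,-70,1,0,0,0.34,0,0,-70,1,0,0,0.51,0,0,-70,1]

```text
time: 8.65
tool_pos: [0.5261, -0.192, 0.2004]
orientation: [0.0, 0.684, 0.73, 0.0]
wrist_force: [-0.5, -0.3, -0.8]
width: 1.0
finger_force: 0.0
```

Emit:
move_arm:
  motion: [0,0,0.17,0,0,0,1,0,0,0.34,0,0,0,1,0,0,0.51,0,0,0,1,0,0,0.68,0,0,0,1,0,0,0.85,0,0,0,1]

```text
time: 9.28
tool_pos: [0.526, -0.1919, 0.2002]
orientation: [-0.0, 0.924, 0.383, -0.0]
wrist_force: [0.1, -0.3, 0.5]
width: 0.999
finger_force: 0.0
```

Emit:
move_arm:
  motion: [0,0,0.17,0,0,0,1,0,0,0.21,0,0,0,1,0,0,0.21,0,0,0,1]

```text
time: 9.65
tool_pos: [0.5261, -0.1919, 0.2002]
orientation: [-0.0, 0.958, 0.287, -0.0]
wrist_force: [0.2, -0.0, 0.1]
width: 1.003
finger_force: 0.0
```

```bash
python3 - <<'E'
from h import *
go(.526,-.1915,.1305,-.991)
im=ctrl.capture("scene"); cv2.imwrite("pics/scene5.png",im)
M={"scene":gmask(im,(300,165,335,215))}
print(M["scene"].sum(),fit(M,[.526,-.1915],.1485).x.round(4))
cv2.imwrite("pics/v5.png",cv2.resize(im[125:265,255:365],(471,600),interpolation=cv2.INTER_CUBIC))
E
```

```text
turn [-0.     0.     0.001] shift [ 0.2 -0.4 69.7] yaw -0.99 pos [ 0.5261 -0.1919  0.2002] F [ 0.2 -0.   0.1] w 85.3 ff 0.0 t 9.65 q6 0.55
328 [ 0.5281 -0.1878  0.4762]
```

View pics/v5.png

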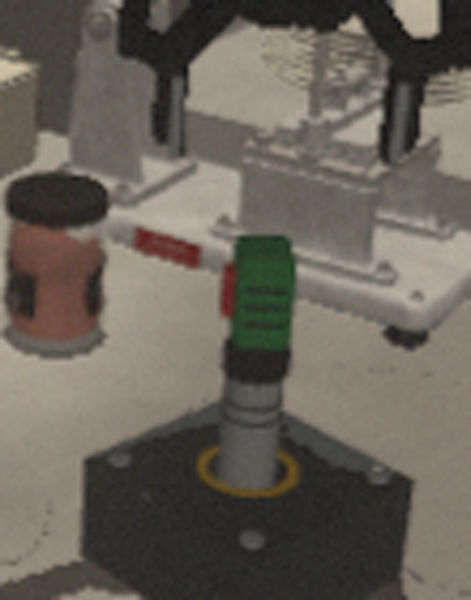

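The head is centred at crop (263,293), button to the left. The fingers sit about 2–3 mm right of it, so I correct and descend.

Emit:
move_arm:
  motion: [0,0,0,0,-2.5,20,1,0,0,0,0,-2.5,45,1,0,0,0,0,-2.5,65,1,0,0,0,0,-2.5,70,1,0,0,0,0,-2.5,70,1]

```text
time: 10.32
tool_pos: [0.5245, -0.1898, 0.13]
orientation: [-0.0, 0.958, 0.286, -0.0]
wrist_force: [0.2, 0.1, 0.8]
width: 1.002
finger_force: 0.0
```

Emit:
move_arm:
  motion: [0,0,0,0,0,0,0,0,0,0,0,0,0,-1,0,0,0,0,0,0,-1,0,0,0,0,0,0,-1,0,0,0,0,0,0,-1]
  force: 40

```text
time: 10.95
tool_pos: [0.5251, -0.19, 0.131]
orientation: [0.0, 0.958, 0.286, 0.0]
wrist_force: [-1.1, 1.2, 5.7]
width: 0.298
finger_force: 43.2
```

Emit:
move_arm:
  motion: [0,0,0,0,0,0,-1,0,0,0,0,0,0,-1]

```text
time: 11.2
tool_pos: [0.5251, -0.19, 0.131]
orientation: [0.0, 0.958, 0.286, 0.0]
wrist_force: [-0.8, 1.2, 6.0]
width: 0.301
finger_force: 43.2
```

Width is about 26 mm, so the button is in. Drawing up.

Emit:
move_arm:
  motion: [0,0,0,0,0,-6,-1,0,0,0,0,0,-12,-1,0,0,0,0,0,-20,-1,0,0,0,0,0,-28,-1,0,0,0,0,0,-35,-1]

```text
time: 11.82
tool_pos: [0.5247, -0.1899, 0.1659]
orientation: [0.0, 0.958, 0.286, -0.0]
wrist_force: [1.7, -0.2, -3.4]
width: 0.302
finger_force: 42.2
```

Emit:
move_arm:
  motion: [0,0,0,0,0,-8,-1,0,0,0,0,0,-16,-1,0,0,0,0,0,-25,-1,0,0,0,0,0,-35,-1,0,0,0,0,0,-43,-1]

```text
time: 12.45
tool_pos: [0.5247, -0.1899, 0.209]
orientation: [0.0, 0.958, 0.286, 0.0]
wrist_force: [1.0, -0.2, -4.0]
width: 0.301
finger_force: 42.2
```

Emit:
move_arm:
  motion: [0,0,0,0,0,-2,-1,0,0,0,0,0,-4,-1,0,0,0,0,0,-6,-1,0,0,0,0,0,-6,-1,0,0,0,0,0,-6,-1]

```text
time: 13.08
tool_pos: [0.5246, -0.1898, 0.2141]
orientation: [-0.0, 0.958, 0.286, -0.0]
wrist_force: [0.9, -0.6, -4.0]
width: 0.301
finger_force: 42.2
```

```bash
python3 - <<'E'
from h import *
go(.5251,-.19,.220,-.991)
im=ctrl.capture("scene")
cv2.imwrite("pics/v6.png",cv2.resize(im[125:265,255:365],(471,600),interpolation=cv2.INTER_CUBIC))
E
```

```text
turn [-0.     0.     0.001] shift [ 0.3  0.4 -5.9] yaw -0.99 pos [ 0.5246 -0.1898  0.2141] F [ 0.9 -0.6 -4. ] w 25.6 ff 42.2 t 13.075 q6 0.55
```

View pics/v6.png

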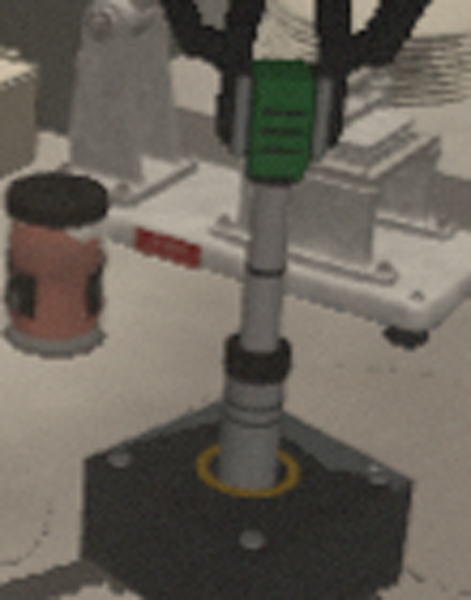

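The head is about 83 mm up, the collar is still down at crop (258,358), and the force is 4 N. A few millimetres remain to the hard stop.

Emit:
move_arm:
  motion: [0,0,0,0,0,-1.5,-1,0,0,0,0,0,-3,-1,0,0,0,0,0,-4.5,-1,0,0,0,0,0,-4.5,-1,0,0,0,0,0,-4.5,-1]

```text
time: 13.75
tool_pos: [0.5247, -0.1899, 0.2187]
orientation: [-0.0, 0.958, 0.286, -0.0]
wrist_force: [0.2, -0.8, -2.8]
width: 0.3
finger_force: 42.2
```

Emit:
move_arm:
  motion: [0,0,0,0,0,-1,-1,0,0,0,0,0,-1,-1,0,0,0,0,0,-1,-1]

```text
time: 14.12
tool_pos: [0.5247, -0.1898, 0.2198]
orientation: [-0.0, 0.958, 0.286, -0.0]
wrist_force: [0.0, -0.2, -3.0]
width: 0.301
finger_force: 42.2
```

Emit:
move_arm:
  motion: [0,0,0,0,0,-1,-1,0,0,0,0,0,-1.5,-1,0,0,0,0,0,-1.5,-1]

```text
time: 14.5
tool_pos: [0.5246, -0.1898, 0.2212]
orientation: [-0.0, 0.958, 0.286, -0.0]
wrist_force: [1.6, 0.0, -3.9]
width: 0.297
finger_force: 42.0
```

Emit:
move_arm:
  motion: [0,0,0,0,0,0,-1,0,0,0,0,0,0,-1,0,0,0,0,0,0,-1,0,0,0,0,0,0,-1,0,0,0,0,0,0,-1]

```text
time: 15.12
tool_pos: [0.5247, -0.1898, 0.2212]
orientation: [-0.0, 0.958, 0.286, -0.0]
wrist_force: [-0.1, -0.2, -5.3]
width: 0.298
finger_force: 41.9
```

```bash
python3 - <<'E'
from h import *
go(.5251,-.19,.220,-.991)
im=ctrl.capture("scene")
cv2.imwrite("pics/v7.png",cv2.resize(im[125:265,255:365],(471,600),interpolation=cv2.INTER_CUBIC))
E
```

```text
turn [-0.     0.     0.001] shift [0.3 0.4 1.2] yaw -0.99 pos [ 0.5247 -0.1898  0.2212] F [-0.1 -0.2 -5.3] w 25.3 ff 41.9 t 15.125 q6 0.55
```

Emit:
move_arm:
  motion: [0,0,0,0,0,-1,-1,0,0,0,0,0,-1.5,-1,0,0,0,0,0,-1.5,-1,0,0,0,0,0,-1.5,-1,0,0,0,0,0,-1.5,-1]

```text
time: 15.8
tool_pos: [0.5247, -0.1898, 0.2227]
orientation: [-0.0, 0.958, 0.286, -0.0]
wrist_force: [0.4, 0.4, -8.3]
width: 0.297
finger_force: 41.6
```

Emit:
move_arm:
  motion: [0,0,0,0,0,0,-1,0,0,0,0,0,0,-1,0,0,0,0,0,0,-1,0,0,0,0,0,0,-1]

```text
time: 16.3
tool_pos: [0.5247, -0.1899, 0.2228]
orientation: [0.0, 0.958, 0.286, -0.0]
wrist_force: [-0.4, -0.1, -7.4]
width: 0.301
finger_force: 41.6
```

The force rose to 7–8 N, so the head is at the hard stop and the pole is just being lifted. I ease back 1.5 mm so the foot rests, then hand in.

Emit:
move_arm:
  motion: [0,0,0,0,0,1,-1,0,0,0,0,0,1.5,-1,0,0,0,0,0,1.5,-1,0,0,0,0,0,1.5,-1,0,0,0,0,0,1.5,-1]

```text
time: 16.92
tool_pos: [0.5247, -0.1899, 0.2213]
orientation: [-0.0, 0.958, 0.286, -0.0]
wrist_force: [0.0, -1.1, -7.7]
width: 0.295
finger_force: 41.6
```

```bash
python3 - <<'E'
from h import *
go(.5251,-.19,.220,-.991)
print(ctrl.job_done())
E
```

```text
turn [-0.     0.     0.001] shift [0.3 0.3 1.3] yaw -0.99 pos [ 0.5247 -0.1899  0.2213] F [ 0.  -1.1 -7.7] w 25.1 ff 41.6 t 16.925 q6 0.55
the job is handed in; nothing more can be done
None
```

The pole was placed shut in the socket, its head drawn about 9 cm up to the hard stop with the button pressed, and the job was handed in at 16.9 s still holding it there. The hand-in returned no verdict, the 7.7 N on the wrist suggests the foot may be 1–2 mm off the socket floor, and I viewed 11 pictures, one over the limit of 10.

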